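Build the dose tower on the night desk

ROBOT

A 7-joint arm with a two-finger parallel gripper is mounted at the origin on the work surface. World frame = base frame: x ahead of the robot, y to its left, z up, the work surface at z = 0. Lengths are in m, angles in rad, forces in N, time in s.
With the tool pointing down it reaches from about 0.4 to 0.9 m from the base axis. Payload 5.6 kg.
Tool frame: the origin (TCP) lies between the finger pads; the fingertips stand 22 mm ahead of it and the grasp point (between the pads) lies 3 mm ahead of it (manip.tip_extent is the z of the fingertips in the tool frame, in m); z points along the fingers, y is the line along which they close (so a half turn about z gives the same grasp; the last joint's range is limited). The gripper opens to 92 mm and grips with 3 to 60 N. Pads are 20 mm wide; open, the fingers measure 128 mm over their backs; the gripper's body (75 mm by 189 mm) begins 69 mm behind the grasp point.
Start: joints at [-1.359, 0.468, -0.012, 1.603, 0.006, 1.071, -0.056], TCP at [0.164, 0.629, 0.237] pointing down, gripper open.
Joint ranges: [-2.53, 2.53], [-0.31, 2.02], [-1.57, 1.55], [0.28, 2.44], [-1.29, 4.43], [0.15, 1.84], [-2.92, 2.92]. Speed limits (rad/s): [2.57, 2.57, 3.14, 3.14, 3.14, 3.14, 3.14].

INTERFACE

Orientations are given as a rotation vector (axis times angle).
In Python, from bench import manip gives the robot as it stands. The module is installed in compiled form; this text tells all that it offers.
- The arm moves only by the shell command python3 -m crank 'ROWS' [FORCE]. ROWS is JSON, a list of rows, each a list of 3 entries, a list of its own where there are three numbers: the shift along the world's x, y, z in mm, then the turn, a rotation vector about the world's x, y, z in rad, then the gripper command: -1 is fully open, 1 is shut, values between are in proportion. A call has 1 to 5 rows; each row shifts and turns the commanded pose from where the row before left it; what a row does not reach is not made up. A row lasts 1/12 s, in which the tool goes at most 41.7 mm and 7.16 degrees, less where a joint would pass 70% of its speed; a pose out of reach is approached as far as the arm can. A call with a gripper value outside its range is refused whole. The fingers move at their own pace and stop on an object; FORCE is the grip in N (left out, the last holds). Time passes only in rows, so rows that do not move let the fingers close. It gives the time, the measured TCP pose, the force, the opening and the grip force at its end, in the units of the state.
- manip.get_obs(): the state, without advancing time (a new reading comes with each control period).
- manip.camera(name): name is "side" or "top" or "wrist"; returns a dict with "frame" (384x512x3 uint8, blue, green, red), "fx", "fy", "cx", "cy" (pixels), "R" (3x3) and "t" (3): a world point X has camera coordinates R X + t; the wrist camera has in their place "T_tool_cam" (4x4, takes a point from camera to tool coordinates, whose origin is the TCP and whose axes are the flange's). Camera axes: x right, y down, z forward; pixel columns grow to the right and rows downward; lengths in m; the calibration is good to about 2 mm. The wrist camera is an equidistant fisheye: a pixel r from the principal point sees the ray r / f radians off the axis. A picture is of the moment at which its call begins: read the wrist's pose just before it. There is no depth.
- manip.job_done(): hands the job in; it is judged then, once.
The state is a dict: "time_s": time; "joints": joint angles; "joint_vel": joint speeds; "tau": joint torques, N m; "tcp_pos": TCP position; "orientation": TCP orientation; "force": force on the tool from outside, world axes, zero at the start; "torque": the same for the moment, N m; "opening": finger opening in m; "grasp_force": force on a finger pad.
Only numpy, scipy, OpenCV 4.12 (cv2) and the standard library are available. Lean on these libraries where they do the work, as an engineer would, in place of code of your own. Each camera call takes 0.05 s, during which the arm holds its last target. There are 200 camera calls.

TASK

Build the dose tower on its round wooden stand, one piece after another from the bottom up: first the large pot into the stand, then the medium pot into the mouth of the large one, the small pot into the mouth of the medium one, and last the knobbed lid on the small pot. Every piece must be fully home and upright, and the tower left standing free. Leave the tape roll, the torch and the pump bottle where they are.

Things in the scene. Friction and masses are not known exactly. Their poses are not given: they have to be found in the camera images.
- large_pot_mid (a point): open round aluminium pot, straight sides, 62 mm across, 45 mm tall, upright; this point is its centre, 22.5 mm above its underside, z up. Its top 8 mm is a recess 56 mm across (rim 3 mm thick) down to a flat ledge that the next piece sits on; hollow below. It sits 8 mm deep in the stand's recess, so grip its upper half, fingertips over 10 mm above its underside. About 140 g.
- medium_pot_mid (a point): open round aluminium pot, straight sides, 50 mm across, 48 mm tall, upright; this point is its centre, 24 mm above its underside, z up. Its top 8 mm is a recess 44 mm across (rim 3 mm thick) down to a flat ledge that the next piece sits on; hollow below. It sits 8 mm deep in the large pot's recess, so grip its upper half, fingertips over 10 mm above its underside. About 100 g.
- small_pot_mid (a point): open round aluminium pot, straight sides, 38 mm across, 48 mm tall, upright; this point is its centre, 24 mm above its underside, z up. Its top 8 mm is a recess 32 mm across (rim 3 mm thick) down to a flat ledge that the next piece sits on; hollow below. It sits 8 mm deep in the medium pot's recess, so grip its upper half, fingertips over 10 mm above its underside. About 70 g.
- lid_mid (a point): lid, 45 mm tall, upright; this point is its centre, 22.5 mm above its underside, z up. From below: aluminium plug 26 mm across, 7 mm tall (goes into the small pot until the flange rests on the rim), flange 36 mm across, 4 mm thick, black round knob 20 mm across, 34 mm tall. Grip the knob's upper part, about 34 mm above the underside, fingertips above the flange. About 50 g.
- stand: fixed round wooden stand, 88 mm across and 14 mm tall, with a round recess 68 mm across and 8 mm deep for the large pot; the origin is the centre of its underside on the desk, the recess floor lies 6 mm above it, z up.
- tape_mid (a point): bystander: roll of white paper tape lying flat, 64 mm across, 38 mm hole, 25 mm tall, lower and paler than the pots and with a hole right through; this point is its centre, 12.5 mm above the desk. It stands among the pots.
- torch_mid (a point): bystander: black torch standing on its tail, 52 mm across at its head and 150 mm tall; this point is 75 mm above the desk. It stands at the far left of the work.
- pump_mid (a point): bystander: white pump bottle with blue pump, 52 mm across, 128 mm tall, spout towards the robot; this point is 50 mm above the desk. It stands at the far right of the work.

How it is judged:
On the way, in this order (a step that is already met when the one before it is completed fails the run):
1. the large pot is seated in the stand (horizontal distance between large_pot_mid and stand below 0.006 m and z of large_pot_mid in the frame of stand between 0.0255 and 0.0315 m and angle between large_pot_mid's own z axis and vertical below 0.06 rad), for 0.2 s.
2. the medium pot is seated in the large pot (horizontal distance between medium_pot_mid and large_pot_mid below 0.006 m and z of medium_pot_mid in the frame of large_pot_mid between 0.0355 and 0.0415 m and angle between medium_pot_mid's own z axis and vertical below 0.06 rad), for 0.2 s.
3. the small pot is seated in the medium pot (horizontal distance between small_pot_mid and medium_pot_mid below 0.006 m and z of small_pot_mid in the frame of medium_pot_mid between 0.037 and 0.043 m and angle between small_pot_mid's own z axis and vertical below 0.06 rad), for 0.2 s.
4. the lid is seated on the small pot (horizontal distance between lid_mid and small_pot_mid below 0.006 m and z of lid_mid in the frame of small_pot_mid between 0.0365 and 0.0425 m and angle between lid_mid's own z axis and vertical below 0.06 rad), for 0.2 s.
At the end, for the whole second after the job is handed in: Large pot in the stand, medium in large, small in medium and lid on small: each centred on the piece below within 6 mm, at its seated height within 3 mm and upright within 0.06 rad, standing still and free (all of step 1 and all of step 2 and all of step 3 and all of step 4); the robot touches nothing.
It fails at once if the tape roll is pushed more than 25 mm from its place (distance of tape_mid from where it was at the start of the episode above 0.025 m).
It fails at once if the torch is pushed more than 25 mm from its place (distance of torch_mid from where it was at the start of the episode above 0.025 m).
It fails at once if the pump bottle is pushed more than 25 mm from its place (distance of pump_mid from where it was at the start of the episode above 0.025 m).
It also fails if it takes over 112 s, if anything falls off the work surface, if the arm or the gripper's body presses on something with over 40 N, if the wrist force passes 120 N, or if a joint passes its speed limit or range.

## Working session

There is one attempt and no reset: what is moved stays moved. The work goes in short steps, Python scripts to look and compute and a shell command to move; the robot and the scene stay as the last step left them, time stands still between calls to the robot, and variables do not carry over. Pictures are saved under pics/ and viewed, at most 14 in all, crops included, and the job is handed in when it is done.

```bash
mkdir -p pics; python3 - <<'E'
from bench import manip
import cv2,numpy as np
o=manip.get_obs();print({k:np.round(v,3) for k,v in o.items()}, manip.tip_extent)
for n in("top","side","wrist"):
    c=manip.camera(n);cv2.imwrite(f"pics/{n}0.png",c["frame"]);print(n,{k:np.round(v,4).tolist() for k,v in c.items() if k!="frame"})
E
```

```text
{'time_s': np.float64(0.0), 'joints': array([-1.359,  0.468, -0.012,  1.604,  0.006,  1.071, -0.056]), 'joint_vel': array([ 0.001, -0.   ,  0.   ,  0.   , -0.001,  0.001, -0.001]), 'tau': array([-0.0000e+00, -5.2057e+01, -1.2000e-02, -2.4375e+01, -5.7000e-02,
        1.7000e-02,  0.0000e+00]), 'tcp_pos': array([0.164, 0.628, 0.236]), 'orientation': array([-3.990e-01, -3.116e+00,  3.000e-03]), 'force': array([-0.362, -0.915, -0.635]), 'torque': array([ 0.04 , -0.011, -0.007]), 'grasp_force': np.float64(0.0), 'opening': np.float64(0.092)} 0.022
top {'fx': 419.7984, 'fy': 419.7984, 'cx': 250.2442, 'cy': 187.4262, 'R': [[0.0063, -0.9998, -0.0184], [-0.9878, -0.0034, -0.1556], [0.1555, 0.0191, -0.9876]], 't': [0.0158, 0.5511, 1.4107]}
side {'fx': 466.1536, 'fy': 466.1536, 'cx': 254.6502, 'cy': 189.7081, 'R': [[-0.9768, -0.2138, 0.0139], [-0.1281, 0.5308, -0.8378], [0.1717, -0.8201, -0.5458]], 't': [0.5307, 0.1463, 1.2271]}
wrist {'fx': 297.3186, 'fy': 297.3186, 'cx': 259.0453, 'cy': 190.512, 'T_tool_cam': [[-0.0, -0.9683, -0.2497, 0.0711], [1.0, -0.0001, 0.0004, 0.0004], [-0.0004, -0.2497, 0.9683, -0.1479], [0.0, 0.0, 0.0, 1.0]]}
```

View pics/top0.png

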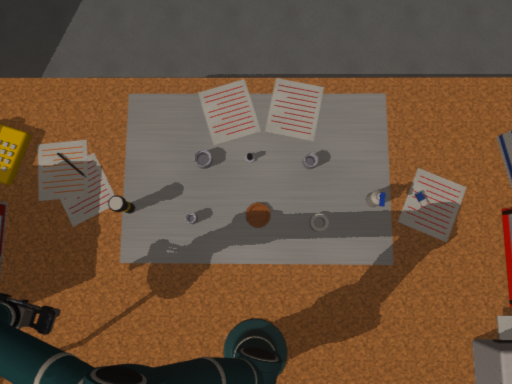

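View pics/side0.png

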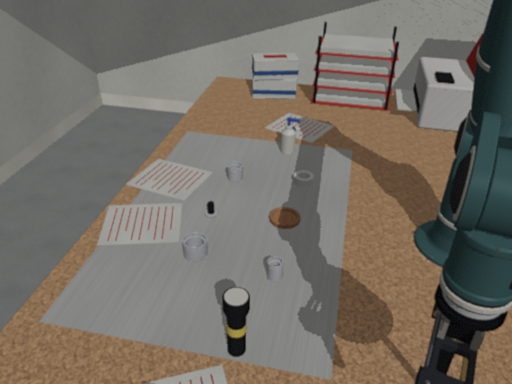

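Top view: large pot (204,158), lid (251,157), medium pot (310,160), small pot (192,217), stand (258,214), tape (319,222), torch (115,203) and pump (380,199). The side view shows the same layout: large (195,240), medium (235,170), small (274,265), lid (210,208), stand (285,217).

```bash
cat > h.py <<'E'
import cv2,numpy as np,sys
from bench import manip
from scipy.spatial.transform import Rotation as Ro
def ray(c,u,v):
    d=np.array([(u-c["cx"])/c["fx"],(v-c["cy"])/c["fy"],1.]);R=np.array(c["R"])
    return -R.T@np.array(c["t"]),R.T@(d/np.linalg.norm(d))
def wray(c,o,u,v):
    a=np.array([(u-c["cx"]),(v-c["cy"])],float);r=np.hypot(*a)+1e-9;th=r/c["fx"]
    d=np.r_[a/r*np.sin(th),np.cos(th)];T=np.array(c["T_tool_cam"]);Q=Ro.from_rotvec(o["orientation"]).as_matrix()
    return np.array(o["tcp_pos"])+Q@T[:3,3],Q@T[:3,:3]@d
def plane(r,z): p,d=r; return p+d*(z-p[2])/d[2]
def meet(r1,r2):
    A=np.c_[r1[1],-r2[1]];s=np.linalg.lstsq(A,r2[0]-r1[0],rcond=None)[0]
    a,b=r1[0]+s[0]*r1[1],r2[0]+s[1]*r2[1];return (a+b)/2,np.linalg.norm(a-b)
E
python3 - <<'E'
from h import *
t=manip.camera("top");s=manip.camera("side")
for n,a,b,z in [("large",(204,157),(195,240),.045),("med",(310,159),(235,165),.048),("small",(192,216),(274,260),.048),("lid",(251,156),(210,204),.04),("stand",(258,214),(285,216),.014),("tape",(319,222),(303,176),.025),("torch",(115,203),(236,296),.15),("pump",(378,199),(290,125),.1)]:
    m,e=meet(ray(t,*a),ray(s,*b));print(n,np.round(plane(ray(t,*a),z),3),np.round(m,3),round(e,4))
E
```

```text
large [0.658 0.181 0.045] [0.658 0.182 0.039] 0.0023
med [ 0.651 -0.189  0.048] [ 0.65  -0.189  0.049] 0.0023
small [0.451 0.217 0.048] [0.45  0.218 0.046] 0.0012
lid [0.663 0.017 0.04 ] [0.666 0.017 0.035] 0.0039
stand [ 0.462 -0.009  0.014] [ 0.46  -0.009  0.011] 0.0036
tape [ 0.434 -0.219  0.025] [ 0.435 -0.22   0.02 ] 0.0013
torch [0.482 0.45  0.15 ] [0.482 0.449 0.152] 0.0004
pump [ 0.505 -0.404  0.1  ] [ 0.507 -0.402  0.105] 0.0053
```

```bash

python3 -m crank '[[[25,-22,0],[0,0,0.085],-1],[[25,-22,0],[0,0,0.085],-1],[[25,-22,0],[0,0,0.085],-1],[[25,-22,0],[0,0,0],-1],[[25,-22,0],[0,0,0],-1]]' 20
python3 -m crank '[[[25,-22,0],[0,0,0],-1],[[25,-22,0],[0,0,0],-1],[[25,-22,0],[0,0,0],-1],[[25,-22,0],[0,0,0],-1],[[25,-22,0],[0,0,0],-1]]'
python3 -m crank '[[[25,-22,0],[0,0,0],-1],[[25,-22,0],[0,0,0],-1],[[25,-22,0],[0,0,0],-1],[[25,-22,0],[0,0,0],-1],[[0,0,0],[0,0,0],-1]]'
python3 -m crank '[[[0,0,0],[0,0,0],-1],[[0,0,0],[0,0,0],-1],[[0,0,0],[0,0,0],-1]]'
python3 - <<'E'
from h import *
o=manip.get_obs();c=manip.camera("wrist");print(o["tcp_pos"],o["orientation"]);cv2.imwrite("pics/w1.png",c["frame"])
import pickle;pickle.dump((o,c),open("w1.pkl","wb"))
E
```

```text
time_s: 0.67
tcp_pos: [0.2899, 0.5177, 0.2365]
orientation: [0.001, -3.142, 0.0]
force: [1.0, 1.6, 0.1]
opening: 0.092
grasp_force: 0.0
time_s: 1.08
tcp_pos: [0.4149, 0.4077, 0.2367]
orientation: [-0.0, 3.141, 0.0]
force: [0.4, -0.7, -0.7]
opening: 0.0921
grasp_force: 0.0
time_s: 1.5
tcp_pos: [0.5196, 0.3141, 0.2367]
orientation: [0.016, 3.138, -0.005]
force: [0.8, -0.9, 0.5]
opening: 0.0916
grasp_force: 0.0
time_s: 1.75
tcp_pos: [0.5127, 0.3224, 0.2365]
orientation: [0.004, -3.141, -0.001]
force: [0.8, 0.2, -0.5]
opening: 0.0919
grasp_force: 0.0
[0.51265042 0.32238113 0.23647103] [ 3.83962590e-03 -3.14083239e+00 -8.46514609e-04]
```

View pics/w1.png

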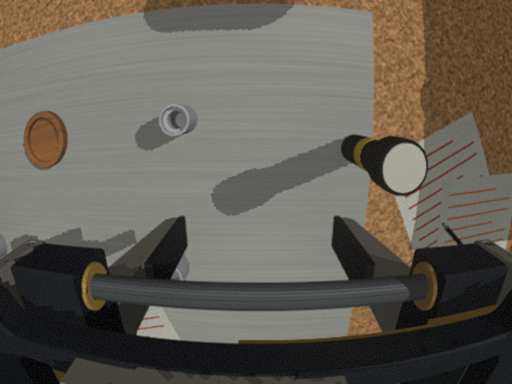

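The wrist view looks back towards the robot: stand (46,139), small pot (178,120), torch head (404,166). The large pot is hidden behind the finger. I'll look at it from two places.

```bash
cat > snap.py <<'E'
from h import *
import pickle
n=sys.argv[1];o=manip.get_obs();c=manip.camera("wrist");cv2.imwrite(f"pics/{n}.png",c["frame"]);pickle.dump((o,c),open(n+".pkl","wb"));print(n,np.round(o["tcp_pos"],4),np.round(o["orientation"],3))
E
python3 -m crank '[[[22,-35,0],[0,0,0],-1],[[22,-35,0],[0,0,0],-1],[[22,-35,0],[0,0,0],-1],[[22,-36,0],[0,0,0],-1],[[0,0,0],[0,0,0],-1]]' 20
python3 -m crank '[[[0,0,0],[0,0,0],-1],[[0,0,0],[0,0,0],-1],[[0,0,0],[0,0,0],-1]]'
python3 snap.py w2
python3 -m crank '[[[22,0,0],[0,0,0],-1],[[22,0,0],[0,0,0],-1],[[22,0,0],[0,0,0],-1],[[22,0,0],[0,0,0],-1],[[0,0,0],[0,0,0],-1]]'
python3 -m crank '[[[0,0,0],[0,0,0],-1],[[0,0,0],[0,0,0],-1],[[0,0,0],[0,0,0],-1]]'
python3 snap.py w3
python3 -c "
import cv2,numpy as np
a=cv2.imread('pics/w2.png');b=cv2.imread('pics/w3.png');cv2.imwrite('pics/w23.png',np.vstack([a[:290],b[:290]]))"
```

```text
time_s: 2.22
tcp_pos: [0.6055, 0.1713, 0.2369]
orientation: [0.016, 3.138, -0.008]
force: [0.9, -1.1, 0.6]
opening: 0.0917
grasp_force: 0.0
time_s: 2.47
tcp_pos: [0.6005, 0.1831, 0.2365]
orientation: [0.006, -3.141, -0.002]
force: [-0.6, 0.5, 0.4]
opening: 0.0919
grasp_force: 0.0
w2 [0.6005 0.1831 0.2365] [ 6.000e-03 -3.141e+00 -2.000e-03]
time_s: 2.93
tcp_pos: [0.6918, 0.1818, 0.2359]
orientation: [-0.002, 3.14, -0.0]
force: [-1.3, -0.7, -0.8]
opening: 0.0915
grasp_force: 0.0
time_s: 3.18
tcp_pos: [0.6884, 0.1816, 0.2367]
orientation: [0.003, -3.141, -0.001]
force: [0.3, 0.0, -0.4]
opening: 0.0916
grasp_force: 0.0
w3 [0.6884 0.1816 0.2367] [ 3.000e-03 -3.141e+00 -1.000e-03]
```

View pics/w23.png

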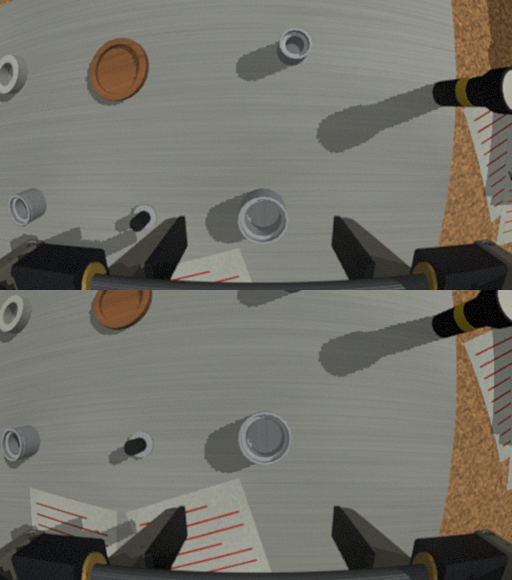

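Large pot rim at (263,218) in w2 and (265,147) in w3. Stand at (118,69) in w2, small pot (295,44) in w2, lid (143,218), medium pot (28,207).

```bash
cat >> h.py <<'E'
import pickle
def rings(n,u,v,z,dl,half=45,th=(30,70),show=0):
    """Canny contours near pixel (u,v) cast to plane z, ellipse-fitted in mm; keep those with diameter in dl"""
    o,c=pickle.load(open(n+".pkl","rb"));f=c["frame"];x0,y0=max(0,int(u-half)),max(0,int(v-half))
    g=cv2.cvtColor(f[y0:y0+2*half,x0:x0+2*half],cv2.COLOR_BGR2GRAY);k=4
    g=cv2.GaussianBlur(cv2.resize(g,None,fx=k,fy=k,interpolation=cv2.INTER_CUBIC),(0,0),2.5)
    e=cv2.Canny(g,*th);cs,_=cv2.findContours(e,cv2.RETR_LIST,cv2.CHAIN_APPROX_NONE);out=[]
    for q in cs:
        if len(q)<60: continue
        q=q[:,0,:];h=cv2.convexHull(q)[:,0,:]
        px=(q+.5)/k-.5+[x0,y0]
        P=np.array([plane(wray(c,o,*p),z)[:2] for p in px[::2]])*1000
        m=P.mean(0);(cc,ax,an)=cv2.fitEllipse((P-m).astype(np.float32))
        if dl[0]<min(ax) and max(ax)<dl[1]:
            cc=np.array(cc)+m;(eu,ev),_,_=cv2.fitEllipse(px.astype(np.float32))
            ang=np.unique((np.degrees(np.arctan2(*(P-cc).T[::-1]))//10)).size
            out.append((ang,np.round(cc,1),np.round(ax,1),(round(float(eu),1),round(float(ev),1))))
    out.sort(key=lambda a:-a[0])
    seen=[]
    for a in out[:6]: print(n,"cover",a[0],"xy",a[1],"dia",a[2],"px",a[3])
    return out
E
python3 - <<'E'
from h import *
for n,u,v in (("w2",263,218),("w3",265,147)): print("L");rings(n,u,v,.045,(50,70))
print("stand");rings("w2",118,69,.014,(60,96));
print("stand w1");rings("w1",46,139,.014,(60,96))
E
```

```text
L
L
stand
stand w1
w1 cover 6 xy [510.1  70.2] dia [82.1 85. ] px (77.9, 169.4)
```

```bash

python3 - <<'E'
from h import *
for th in((8,20),(15,40)):
  print(th)
  for n,u,v in (("w2",263,218),("w3",265,147)): print("L");rings(n,u,v,.045,(50,70),th=th)
  print("stand");rings("w2",118,69,.014,(60,96),th=th);
E
```

```text
(8, 20)
L
L
stand
w2 cover 7 xy [448.4 -12. ] dia [64.5 83. ] px (116.6, 49.9)
(15, 40)
L
L
stand
w2 cover 7 xy [448.4 -12. ] dia [64.5 83. ] px (116.6, 49.9)
```

```bash

python3 - <<'E'
from h import *
ims=[]
for n,u,v in (("w2",263,218),("w3",265,147),("w2",118,69)):
    f=cv2.imread(f"pics/{n}.png")[v-40:v+40,u-40:u+40];b=cv2.resize(f,None,fx=3.2,fy=3.2,interpolation=cv2.INTER_CUBIC)
    g=cv2.cvtColor(b,cv2.COLOR_BGR2GRAY);e=cv2.Canny(cv2.GaussianBlur(g,(0,0),2),15,40)
    ims.append(np.vstack([b,cv2.merge([e]*3)]))
    G=cv2.cvtColor(f,cv2.COLOR_BGR2GRAY);print(G[40,5:75].tolist())
cv2.imwrite("pics/c1.png",np.hstack(ims))
E
```

```text
[90, 90, 90, 90, 89, 89, 91, 91, 91, 94, 119, 140, 141, 144, 149, 141, 126, 109, 112, 124, 143, 141, 129, 105, 100, 102, 99, 98, 102, 100, 106, 103, 102, 102, 102, 103, 100, 95, 102, 100, 101, 101, 104, 100, 102, 96, 99, 100, 98, 88, 75, 75, 76, 89, 101, 101, 101, 112, 136, 144, 137, 132, 130, 131, 131, 129, 130, 130, 131, 129]
[86, 88, 87, 87, 87, 87, 83, 92, 109, 135, 136, 126, 138, 145, 139, 121, 97, 94, 96, 96, 97, 98, 97, 98, 97, 99, 98, 101, 102, 96, 101, 102, 97, 99, 97, 103, 98, 98, 95, 101, 100, 98, 98, 102, 98, 96, 99, 98, 100, 98, 96, 89, 75, 71, 87, 97, 100, 89, 92, 118, 138, 136, 130, 128, 127, 123, 126, 129, 128, 129]
[129, 129, 130, 126, 112, 96, 87, 88, 86, 88, 88, 88, 80, 68, 68, 82, 89, 90, 88, 90, 85, 86, 87, 91, 91, 89, 89, 88, 88, 86, 88, 83, 90, 87, 85, 90, 89, 87, 87, 86, 92, 92, 88, 88, 89, 92, 90, 91, 93, 95, 92, 94, 88, 72, 63, 70, 86, 91, 93, 91, 98, 95, 79, 67, 68, 91, 121, 129, 131, 129]
```

View pics/c1.png

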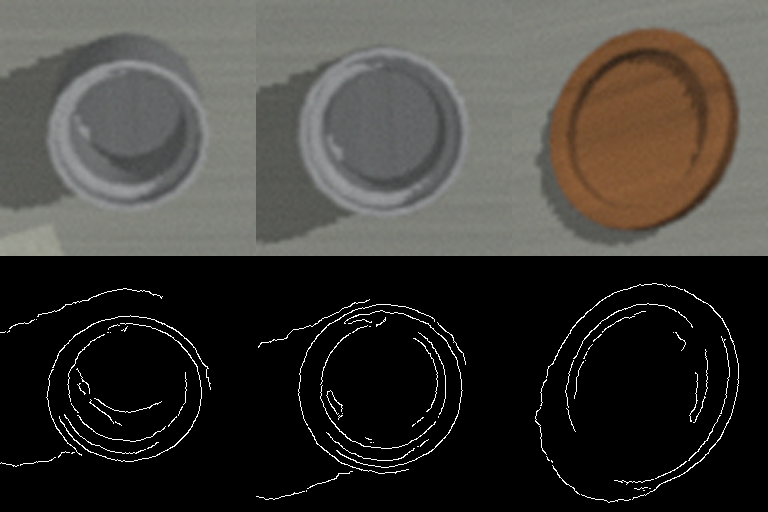

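The edges are clean. The large pot's outer rim circle is almost complete, and so is the stand's. Some contours merge with shadow lines, so I'll use a robust circle fit.

```bash
cat >> h.py <<'E'
def circ(n,u,v,z,D,half=40,tol=3.,k=4,quiet=0):
    """RANSAC circle of diameter about D mm through edge points near pixel, cast onto plane z"""
    o,c=pickle.load(open(n+".pkl","rb"));x0,y0=max(0,int(u-half)),max(0,int(v-half))
    g=cv2.cvtColor(c["frame"][y0:int(v+half),x0:int(u+half)],cv2.COLOR_BGR2GRAY)
    g=cv2.GaussianBlur(cv2.resize(g,None,fx=k,fy=k,interpolation=cv2.INTER_CUBIC),(0,0),2.5)
    e=cv2.Canny(g,12,32);ys,xs=np.nonzero(e);px=(np.c_[xs,ys]+.5)/k-.5+[x0,y0]
    P=np.array([plane(wray(c,o,*p),z)[:2] for p in px])*1000
    r=np.random.default_rng(0);best=(0,)
    for _ in range(4000):
        a=P[r.choice(len(P),3,replace=False)];A=np.c_[2*a,np.ones(3)]
        if abs(np.linalg.det(A))<50: continue
        s=np.linalg.solve(A,(a**2).sum(1));R=np.sqrt(max(0,s[2]+s[0]**2+s[1]**2))
        if abs(2*R-D)>tol: continue
        m=abs(np.hypot(*(P-s[:2]).T)-R)<.6
        if m.sum()>best[0]: best=(m.sum(),m)
    m=best[1];a=P[m];s=np.linalg.lstsq(np.c_[2*a,np.ones(len(a))],(a**2).sum(1),rcond=None)[0]
    cc=s[:2];R=np.sqrt(s[2]+cc@cc);cov=np.unique(np.degrees(np.arctan2(*(a-cc).T))//10).size
    (eu,ev),_,_=cv2.fitEllipse(px[m].astype(np.float32))
    if not quiet: print(n,"xy",np.round(cc,1),"dia",round(2*R,1),"cover",cov,"px",round(eu,1),round(ev,1))
    return cc,2*R,(eu,ev),wray(c,o,eu,ev)
E
python3 - <<'E'
from h import *
a=circ("w2",263,218,.045,62);b=circ("w3",265,147,.045,62);print("L",np.round(meet(a[3],b[3])[0],4))
print("stand");a=circ("w1",46,139,.014,88,tol=5);b=circ("w2",118,69,.014,88,tol=5);print(np.round(meet(a[3],b[3])[0],4))
circ("w2",118,69,.014,68,tol=4)
print("small");a=circ("w1",178,120,.048,38,half=28);b=circ("w2",295,44,.048,38,half=28);print(np.round(meet(a[3],b[3])[0],4))
E
```

```text
w2 xy [654.9 188.9] dia 61.5 cover 21 px 262.5 219.9
w3 xy [655.  187.2] dia 58.7 cover 30 px 263.2 148.1
L [0.6552 0.1879 0.0411]
stand
w1 xy [457.3   3.7] dia 84.9 cover 24 px 47.2 138.3
w2 xy [457.8  -5.9] dia 86.3 cover 24 px 117.3 68.5
[ 0.4565 -0.0129 -0.0063]
w2 xy [457.8  -6.4] dia 68.2 cover 23 px 116.6 68.3
small
w1 xy [444.1 224.6] dia 37.3 cover 27 px 173.7 119.5
w2 xy [445.8 223.4] dia 34.7 cover 27 px 294.4 44.0
[0.4445 0.2237 0.0434]
```

```bash

python3 -m crank '[[[-17,3,-32],[0,0,0],-1],[[-16,3,-32],[0,0,0],-1],[[0,0,-31],[0,0,0],-1],[[0,0,-31],[0,0,0],-1],[[0,0,0],[0,0,0],-1]]' 20|head -2
python3 -m crank '[[[0,0,0],[0,0,0],-1],[[0,0,0],[0,0,0],-1],[[0,0,0],[0,0,0],-1]]'|head -2
python3 snap.py w4
python3 - <<'E'
from h import *
circ("w4",260,205,.045,62,half=70);circ("w4",260,205,.045,56,half=70,tol=2.5)
E
```

```text
time_s: 3.65
tcp_pos: [0.6517, 0.1859, 0.1047]
time_s: 3.9
tcp_pos: [0.6583, 0.1869, 0.1134]
w4 [0.6583 0.1869 0.1134] [-0.000e+00  3.137e+00  2.000e-03]
w4 xy [655.  188.7] dia 60.9 cover 24 px 260.2 203.7
w4 xy [654.8 188.7] dia 55.9 cover 30 px 260.3 203.8
```

View pics/w4.png

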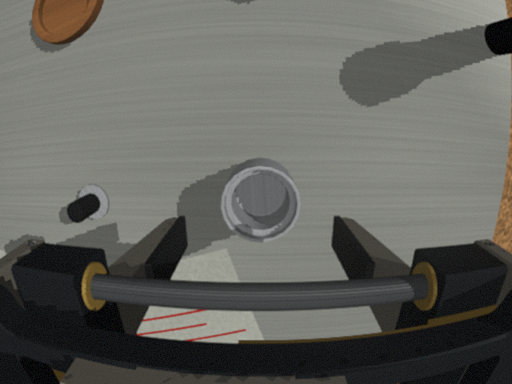

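```bash

python3 -m crank '[[[-3,1.5,-19],[0,0,0],-1],[[0,0,-19],[0,0,0],-1],[[0,0,-19],[0,0,0],-1],[[0,0,-18],[0,0,0],-1],[[0,0,0],[0,0,0],-1]]' 20|head -2
python3 -m crank '[[[0,0,0],[0,0,0],-1],[[0,0,0],[0,0,0],-1],[[0,0,0],[0,0,0],-1],[[0,0,0],[0,0,0],-1]]'
python3 snap.py w5
python3 - <<'E'
from h import *
circ("w5",259,240,.045,62,half=80);circ("w5",259,240,.045,56,half=80,tol=2.5)
E
```

```text
time_s: 4.37
tcp_pos: [0.6521, 0.1875, 0.0336]
time_s: 4.7
tcp_pos: [0.6547, 0.1882, 0.0373]
orientation: [-0.0, 3.139, 0.001]
force: [0.8, 0.4, 0.3]
opening: 0.0919
grasp_force: 0.0
w5 [0.6547 0.1882 0.0373] [-0.000e+00  3.139e+00  1.000e-03]
w5 xy [654.9 188.6] dia 60.9 cover 23 px 258.5 250.7
w5 xy [653.  188.7] dia 57.6 cover 22 px 258.7 247.5
```

Now close and look again, to get the pot's centre in the tool frame.

```bash

python3 -m crank '[[[0,0,0],[0,0,0],1],[[0,0,0],[0,0,0],1],[[0,0,0],[0,0,0],1],[[0,0,0],[0,0,0],1],[[0,0,0],[0,0,0],1]]' 25|tail -2
python3 -m crank '[[[0,0,0],[0,0,0],1],[[0,0,0],[0,0,0],1],[[0,0,0],[0,0,0],1],[[0,0,0],[0,0,0],1],[[0,0,0],[0,0,0],1]]'
python3 snap.py w6
python3 - <<'E'
from h import *
circ("w6",259,240,.045,62,half=80);circ("w6",259,240,.045,56,half=80,tol=2.5)
E
```

```text
opening: 0.0609
grasp_force: 22.7
time_s: 5.58
tcp_pos: [0.6536, 0.1879, 0.0356]
orientation: [0.0, -3.142, -0.0]
force: [0.5, -0.8, -0.8]
opening: 0.0608
grasp_force: 24.8
w6 [0.6536 0.1879 0.0356] [ 0.    -3.142 -0.   ]
w6 xy [655.1 188.7] dia 61.1 cover 24 px 259.0 253.8
w6 xy [654.1 187.3] dia 58.3 cover 22 px 256.4 253.8
```

```bash

python3 -m crank '[[[0,0,15],[0,0,0],1],[[0,0,22],[0,0,0],1],[[0,0,22],[0,0,0],1],[[0,0,21],[0,0,0],1],[[-19,-32,0],[0,0,0],1]]'|tail -2
python3 -m crank '[[[-19,-32,0],[0,0,0],1],[[-19,-32,0],[0,0,0],1],[[-19,-32,0],[0,0,0],1],[[-19,-32,0],[0,0,0],1],[[-19,-34,0],[0,0,0],1]]'|tail -2
python3 -m crank '[[[0,0,0],[0,0,0],1],[[0,0,0],[0,0,0],1],[[0,0,0],[0,0,0],1],[[0,0,0],[0,0,0],1],[[0,0,0],[0,0,0],1]]'
python3 snap.py w7
python3 - <<'E'
from h import *
o,c=pickle.load(open("w7.pkl","rb"));hv=cv2.cvtColor(c["frame"],cv2.COLOR_BGR2HSV)
m=((hv[...,0]<16)&(hv[...,1]>120)).astype(np.uint8);m[230:]=0
n,l,s,ce=cv2.connectedComponentsWithStats(m);i=1+s[1:,4].argmax();print(s[i],ce[i])
u,v=ce[i];circ("w7",u,v,.014,88,half=75,tol=5);circ("w7",u,v,.014,68,half=75,tol=4)
E
```

```text
opening: 0.0608
grasp_force: 24.8
opening: 0.0611
grasp_force: 24.8
time_s: 6.88
tcp_pos: [0.5403, -0.0045, 0.1158]
orientation: [-0.004, 3.141, 0.001]
force: [-0.8, 0.6, -0.8]
opening: 0.0608
grasp_force: 24.8
w7 [ 0.5403 -0.0045  0.1158] [-4.000e-03  3.141e+00  1.000e-03]
[ 205   52  102  101 8053] [255.4337514 102.4967093]
w7 xy [458.3  -7.1] dia 87.2 cover 24 px 255.3 102.6
w7 xy [458.1  -6.9] dia 68.5 cover 29 px 255.4 102.3
```

View pics/w7.png

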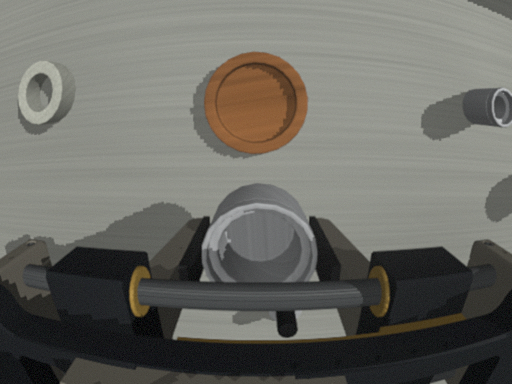

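The pot is held upright, rim at (259,253), and the stand is centred at (255,102), clear of it.

```bash

python3 -m crank '[[[-21,-1,0],[0,0,0],1],[[-21,-1,0],[0,0,0],1],[[-21,-1,0],[0,0,0],1],[[-20.6,0,0],[0,0,0],1],[[0,0,-25],[0,0,0],1]]'|tail -2
python3 -m crank '[[[0,0,-22],[0,0,0],1],[[0,0,0],[0,0,0],1],[[0,0,0],[0,0,0],1],[[0,0,0],[0,0,0],1],[[0,0,0],[0,0,0],1]]'
python3 -m crank '[[[0,0,0],[0,0,0],1],[[0,0,0],[0,0,0],1]]'
```

```text
opening: 0.0609
grasp_force: 24.8
time_s: 7.77
tcp_pos: [0.4571, -0.0088, 0.0695]
orientation: [-0.001, 3.14, 0.0]
force: [0.5, 1.0, -1.3]
opening: 0.0605
grasp_force: 24.8
time_s: 7.93
tcp_pos: [0.4567, -0.009, 0.0693]
orientation: [-0.0, 3.14, 0.0]
force: [0.2, -0.1, -1.5]
opening: 0.0609
grasp_force: 24.8
```

```bash

python3 -m crank '[[[0,1,-5],[0,0,0],1],[[0,0,-6],[0,0,0],1],[[0,0,-6],[0,0,0],1],[[0,0,-5],[0,0,0],1],[[0,0,-3],[0,0,0],1]]'
python3 -m crank '[[[0,0,-2],[0,0,0],1],[[0,0,-1],[0,0,0],1],[[0,0,0],[0,0,0],1],[[0,0,0],[0,0,0],1]]'
```

```text
time_s: 8.35
tcp_pos: [0.4554, -0.0081, 0.0426]
orientation: [0.0, -3.14, 0.0]
force: [-0.1, 0.3, -1.4]
opening: 0.0605
grasp_force: 24.8
time_s: 8.68
tcp_pos: [0.4554, -0.0081, 0.0414]
orientation: [0.0, -3.14, -0.0]
force: [-4.9, -0.3, 14.9]
opening: 0.0608
grasp_force: 24.9
```

```bash

python3 -m crank '[[[0,0,0.5],[0,0,0],1],[[0,0,0],[0,0,0],0.2],[[0,0,0],[0,0,0],-0.5],[[0,0,0],[0,0,0],-1],[[0,0,0],[0,0,0],-1]]'|tail -3
python3 -m crank '[[[0,0,0],[0,0,0],-1],[[0,0,20],[0,0,0],-1],[[0,0,25],[0,0,0],-1],[[20,0,25],[0,0,0],-1],[[0,0,0],[0,0,0],-1]]'
python3 -m crank '[[[0,0,0],[0,0,0],-1],[[0,0,0],[0,0,0],-1],[[0,0,0],[0,0,0],-1]]'|head -1
python3 snap.py w8
python3 - <<'E'
from h import *
circ("w8",255,180,.051,62,half=70);circ("w8",255,180,.051,56,half=70,tol=2.5);circ("w8",255,180,.014,88,half=70,tol=4)
E
```

```text
force: [0.9, -0.2, -0.1]
opening: 0.0781
grasp_force: 0.0
time_s: 9.52
tcp_pos: [0.4818, -0.0079, 0.1154]
orientation: [-0.0, 3.131, 0.001]
force: [2.0, -0.1, 0.5]
opening: 0.092
grasp_force: 0.0
time_s: 9.77
w8 [ 0.4746 -0.0081  0.11  ] [ 0.    -3.139  0.   ]
w8 xy [457.1  -7.3] dia 61.1 cover 35 px 259.1 189.3
w8 xy [456.9  -7.3] dia 56.0 cover 32 px 259.0 189.3
w8 xy [457.4  -7.3] dia 87.3 cover 26 px 259.3 178.4
```

View pics/w8.png

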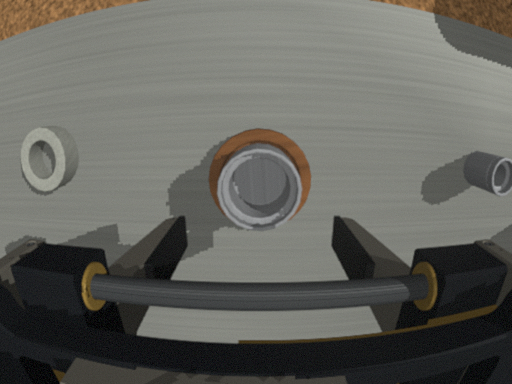

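The large pot is seated: rim at (259,189) concentric with the stand, both at about (457,-7). Next is the medium pot.

```bash

python3 -m crank '[[[21,-22,4],[0,0,0],-1],[[22,-22,0],[0,0,0],-1],[[22,-22,0],[0,0,0],-1],[[22,-22,0],[0,0,0],-1],[[22,-22,0],[0,0,0],-1]]'|head -2
python3 -m crank '[[[22,-22,0],[0,0,0],-1],[[22,-22,0],[0,0,0],-1],[[20,-22,0],[0,0,0],-1],[[0,0,0],[0,0,0],-1],[[0,0,0],[0,0,0],-1]]'|head -2
python3 -m crank '[[[0,0,0],[0,0,0],-1],[[0,0,0],[0,0,0],-1],[[0,0,0],[0,0,0],-1]]'|head -2
python3 snap.py w9
python3 - <<'E'
from h import *
circ("w9",259,205,.048,50,half=60);circ("w9",259,205,.048,44,half=60,tol=2.5)
E
```

```text
time_s: 10.23
tcp_pos: [0.5849, -0.119, 0.1138]
time_s: 10.65
tcp_pos: [0.6481, -0.1855, 0.1132]
time_s: 10.9
tcp_pos: [0.6483, -0.1825, 0.1148]
w9 [ 0.6483 -0.1825  0.1148] [ 3.000e-03 -3.141e+00 -1.000e-03]
w9 xy [ 648.8 -190.1] dia 49.0 cover 27 px 248.1 210.0
w9 xy [ 648.7 -190.2] dia 44.0 cover 29 px 247.9 210.0
```

```bash

python3 -m crank '[[[0.5,-8,-12],[0,0,0],-1],[[0,0,-20],[0,0,0],-1],[[0,0,-20],[0,0,0],-1],[[0,0,-17],[0,0,0],-1],[[0,0,-7],[0,0,0],-1]]' 20|head -2
python3 -m crank '[[[0,0,0],[0,0,0],-1],[[0,0,0],[0,0,0],-1],[[0,0,0],[0,0,0],-1],[[0,0,0],[0,0,0],1],[[0,0,0],[0,0,0],1]]' 25
python3 -m crank '[[[0,0,0],[0,0,0],1],[[0,0,0],[0,0,0],1],[[0,0,0],[0,0,0],1],[[0,0,0],[0,0,0],1],[[0,0,0],[0,0,0],1]]' |tail -2
python3 -m crank '[[[0,0,0],[0,0,0],1],[[0,0,0],[0,0,0],1],[[0,0,0],[0,0,0],1]]'
python3 snap.py w10
python3 - <<'E'
from h import *
circ("w10",259,250,.048,50,half=80);circ("w10",259,250,.048,44,half=80,tol=2.5)
E
```

```text
time_s: 11.37
tcp_pos: [0.6475, -0.1918, 0.0358]
time_s: 11.78
tcp_pos: [0.6502, -0.1922, 0.0403]
orientation: [-0.0, 3.14, -0.001]
force: [-0.5, -0.2, -0.2]
opening: 0.0804
grasp_force: 0.0
opening: 0.049
grasp_force: 25.0
time_s: 12.45
tcp_pos: [0.6495, -0.1919, 0.0392]
orientation: [0.0, -3.142, -0.0]
force: [-0.0, 0.9, 0.7]
opening: 0.0491
grasp_force: 25.0
w10 [ 0.6495 -0.1919  0.0392] [ 0.    -3.142 -0.   ]
w10 xy [ 649.1 -191.2] dia 49.2 cover 28 px 259.1 251.9
w10 xy [ 645.2 -191.2] dia 41.9 cover 31 px 259.1 246.1
```

```bash

python3 -m crank '[[[0,0,15],[0,0,0],1],[[0,0,25],[0,0,0],1],[[0,0,25],[0,0,0],1],[[0,0,20],[0,0,0],1],[[-24,23,0],[0,0,0],1]]'|tail -2
python3 -m crank '[[[-24,23,0],[0,0,0],1],[[-24,23,0],[0,0,0],1],[[-24,23,0],[0,0,0],1],[[-24,23,0],[0,0,0],1],[[-24,23,0],[0,0,0],1]]'|tail -2
python3 -m crank '[[[-24,23,0],[0,0,0],1],[[-24,23,0],[0,0,0],1],[[0,0,0],[0,0,0],1],[[0,0,0],[0,0,0],1],[[0,0,0],[0,0,0],1]]' |tail -2
python3 -m crank '[[[0,0,0],[0,0,0],1],[[0,0,0],[0,0,0],1],[[0,0,0],[0,0,0],1]]'
```

```text
opening: 0.0489
grasp_force: 25.0
opening: 0.0491
grasp_force: 25.0
opening: 0.0492
grasp_force: 25.0
time_s: 14.0
tcp_pos: [0.4581, -0.0089, 0.1241]
orientation: [0.002, 3.141, -0.0]
force: [-0.6, -0.4, -0.8]
opening: 0.049
grasp_force: 25.0
```

```bash

python3 -m crank '[[[-0.7,0.9,-10],[0,0,0],1],[[0,0,-12],[0,0,0],1],[[0,0,-8],[0,0,0],1],[[0,0,0],[0,0,0],1],[[0,0,0],[0,0,0],1]]'|head -4
python3 -m crank '[[[0,0,0],[0,0,0],1],[[0,0,0],[0,0,0],1]]'|head -4
python3 -m crank '[[[0,0,-4],[0,0,0],1],[[0,0,-4],[0,0,0],1],[[0,0,-2],[0,0,0],1],[[0,0,-1],[0,0,0],1],[[0,0,0],[0,0,0],1]]'|head -4
python3 -m crank '[[[0,0,0],[0,0,0],1],[[0,0,-0.7],[0,0,0],1],[[0,0,0],[0,0,0],1]]'|head -4
```

```text
time_s: 14.42
tcp_pos: [0.4563, -0.0074, 0.0933]
orientation: [-0.0, -3.14, 0.0]
force: [0.6, 0.1, -0.6]
time_s: 14.58
tcp_pos: [0.4571, -0.0072, 0.0944]
orientation: [0.0, 3.141, 0.0]
force: [0.4, -0.6, -1.2]
time_s: 15.0
tcp_pos: [0.4566, -0.0072, 0.0828]
orientation: [0.0, -3.141, 0.0]
force: [-0.0, -0.6, -1.0]
time_s: 15.25
tcp_pos: [0.4568, -0.0072, 0.0824]
orientation: [-0.0, 3.141, 0.0]
force: [-0.2, -0.2, -1.8]
```

```bash

python3 -m crank '[[[0,0,-0.7],[0,0,0],1],[[0,0,-0.7],[0,0,0],1],[[0,0,0],[0,0,0],1]]'|head -4
```

```text
time_s: 15.5
tcp_pos: [0.457, -0.0072, 0.082]
orientation: [-0.0, 3.141, 0.001]
force: [-4.0, -0.2, 10.9]
```

Contact came at the expected seated height. Release and check.

```bash

python3 -m crank '[[[0,0,0.7],[0,0,0],1],[[0,0,0],[0,0,0],0.4],[[0,0,0],[0,0,0],-0.2],[[0,0,0],[0,0,0],-1],[[0,0,0],[0,0,0],-1]]'|tail -3
python3 -m crank '[[[0,0,0],[0,0,0],-1],[[0,0,20],[0,0,0],-1],[[0,0,30],[0,0,0],-1],[[0,0,25],[0,0,0],-1],[[20,0,0],[0,0,0],-1]]'|tail -2
python3 -m crank '[[[0,0,0],[0,0,0],-1],[[0,0,0],[0,0,0],-1],[[0,0,0],[0,0,0],-1],[[0,0,0],[0,0,0],-1]]'|head -1
python3 snap.py w11
python3 - <<'E'
from h import *
circ("w11",258,195,.091,50,half=70);circ("w11",258,195,.091,44,half=70,tol=2.5);circ("w11",258,187,.051,62,half=70,tol=4)
E
```

```text
force: [-0.2, -0.7, -0.1]
opening: 0.0663
grasp_force: 0.0
opening: 0.0918
grasp_force: 0.0
time_s: 16.67
w11 [ 0.4754 -0.0072  0.1557] [ 0.    -3.139  0.   ]
w11 xy [448.9  -7.2] dia 51.8 cover 32 px 258.1 176.2
w11 xy [456.6  -6.4] dia 44.1 cover 31 px 259.0 186.5
w11 xy [457.3  -7.3] dia 61.6 cover 32 px 258.1 176.3
```

View pics/w11.png

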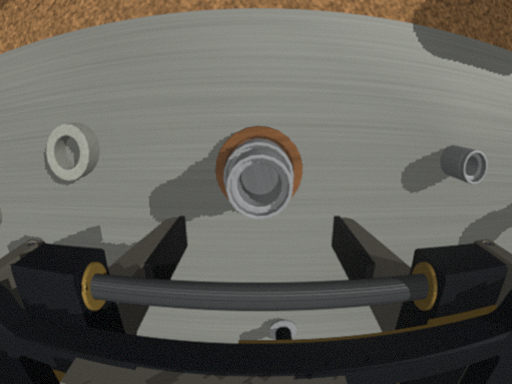

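The medium pot is home: rim circle (259,186), concentric with the large pot. Next is the small pot.

```bash

python3 -m crank '[[[-4,33,0],[0,0,0],-1],[[-4,33,0],[0,0,0],-1],[[-4,33,0],[0,0,0],-1],[[-4,33,0],[0,0,0],-1],[[-4,33,0],[0,0,0],-1]]'|head -2
python3 -m crank '[[[-5,33,0],[0,0,0],-1],[[-5,33,-20],[0,0,0],-1],[[0,0,-20],[0,0,0],-1],[[0,0,0],[0,0,0],-1],[[0,0,0],[0,0,0],-1]]'|head -2
python3 -m crank '[[[0,0,0],[0,0,0],-1],[[0,0,0],[0,0,0],-1],[[0,0,0],[0,0,0],-1]]'|head -2
python3 snap.py w12
python3 - <<'E'
from h import *
circ("w12",259,207,.048,38,half=50);circ("w12",259,207,.048,32,half=50,tol=2.)
E
```

```text
time_s: 17.13
tcp_pos: [0.4557, 0.1589, 0.1562]
time_s: 17.55
tcp_pos: [0.4456, 0.2228, 0.1156]
time_s: 17.8
tcp_pos: [0.4477, 0.223, 0.1177]
w12 [0.4477 0.223  0.1177] [3.00e-03 3.14e+00 1.00e-03]
w12 xy [443.9 224.2] dia 36.6 cover 25 px 259.4 203.7
w12 xy [444.  224.2] dia 32.0 cover 30 px 259.5 204.1
```

```bash

python3 -m crank '[[[-3.5,0.4,-13],[0,0,0],-1],[[0,0,-20],[0,0,0],-1],[[0,0,-20],[0,0,0],-1],[[0,0,-17],[0,0,0],-1],[[0,0,-7],[0,0,0],-1]]' 20|head -2
python3 -m crank '[[[0,0,0],[0,0,0],-1],[[0,0,0],[0,0,0],-1],[[0,0,0],[0,0,0],-1],[[0,0,0],[0,0,0],1],[[0,0,0],[0,0,0],1]]' 20|head -2
python3 -m crank '[[[0,0,0],[0,0,0],1],[[0,0,0],[0,0,0],1],[[0,0,0],[0,0,0],1],[[0,0,0],[0,0,0],1],[[0,0,0],[0,0,0],1]]' |tail -2
python3 -m crank '[[[0,0,0],[0,0,0],1],[[0,0,0],[0,0,0],1],[[0,0,0],[0,0,0],1],[[0,0,0],[0,0,0],1],[[0,0,0],[0,0,0],1]]'
python3 snap.py w13
python3 - <<'E'
from h import *
circ("w13",259,250,.048,38,half=70);circ("w13",259,250,.048,32,half=70,tol=2.)
E
```

```text
time_s: 18.27
tcp_pos: [0.4427, 0.2233, 0.0384]
time_s: 18.68
tcp_pos: [0.4439, 0.2246, 0.0406]
opening: 0.0475
grasp_force: 0.0
time_s: 19.52
tcp_pos: [0.4433, 0.2242, 0.0397]
orientation: [0.0, -3.142, 0.0]
force: [-0.1, 0.3, -0.6]
opening: 0.0376
grasp_force: 20.0
w13 [0.4433 0.2242 0.0397] [ 0.    -3.142  0.   ]
w13 xy [444.1 224.9] dia 37.2 cover 30 px 259.0 255.0
w13 xy [444.  224.8] dia 31.8 cover 30 px 259.0 255.4
```

```bash

python3 -m crank '[[[0,0,15],[0,0,0],1],[[0,0,30],[0,0,0],1],[[0,0,30],[0,0,0],1],[[0,0,30],[0,0,0],1],[[0,0,25],[0,0,0],1]]'|tail -2
python3 -m crank '[[[2,-30,0],[0,0,0],1],[[2,-30,0],[0,0,0],1],[[2,-30,0],[0,0,0],1],[[2,-30,0],[0,0,0],1],[[2,-30,0],[0,0,0],1]]'|tail -2
python3 -m crank '[[[1.5,-30,0],[0,0,0],1],[[1,-30,0],[0,0,0],1],[[0,-21,0],[0,0,0],1],[[0,0,0],[0,0,0],1],[[0,0,0],[0,0,0],1]]' |tail -2
python3 -m crank '[[[0,0,0],[0,0,0],1],[[0,0,0],[0,0,0],1],[[0,0,0],[0,0,0],1],[[0,0,0],[0,0,0],1]]'
```

```text
opening: 0.0379
grasp_force: 20.0
opening: 0.0378
grasp_force: 20.0
opening: 0.0378
grasp_force: 20.0
time_s: 21.15
tcp_pos: [0.4558, -0.0058, 0.1696]
orientation: [0.003, -3.142, -0.0]
force: [-0.3, -0.2, 0.0]
opening: 0.0375
grasp_force: 20.0
```

```bash

python3 -m crank '[[[0,-1.2,-10],[0,0,0],1],[[0,0,-15],[0,0,0],1],[[0,0,-10],[0,0,0],1],[[0,0,0],[0,0,0],1],[[0,0,0],[0,0,0],1]]'|head -2
python3 -m crank '[[[0,0,0],[0,0,0],1],[[0,0,0],[0,0,0],1]]'|head -4
python3 -m crank '[[[0,0,-4],[0,0,0],1],[[0,0,-4],[0,0,0],1],[[0,0,-2],[0,0,0],1],[[0,0,-1],[0,0,0],1],[[0,0,0],[0,0,0],1]]'|head -4
python3 -m crank '[[[0,0,0],[0,0,0],1],[[0,0,-0.7],[0,0,0],1],[[0,0,0],[0,0,0],1]]'|head -4
```

```text
time_s: 21.57
tcp_pos: [0.4552, -0.0079, 0.1339]
time_s: 21.73
tcp_pos: [0.4562, -0.0079, 0.1351]
orientation: [-0.0, 3.141, 0.0]
force: [-0.8, -0.4, -1.3]
time_s: 22.15
tcp_pos: [0.4556, -0.008, 0.1234]
orientation: [0.0, -3.141, 0.0]
force: [0.1, -0.2, -0.8]
time_s: 22.4
tcp_pos: [0.4559, -0.008, 0.123]
orientation: [-0.0, 3.141, 0.0]
force: [-0.2, -0.1, -1.3]
```

```bash

python3 -m crank '[[[0,0.5,-0.5],[0,0,0],1],[[0,0,-0.7],[0,0,0],1],[[0,0,0],[0,0,0],1]]'|head -4
```

```text
time_s: 22.65
tcp_pos: [0.4561, -0.0075, 0.1226]
orientation: [0.0, 3.141, 0.0]
force: [-1.9, -1.4, 7.6]
```

```bash

python3 -m crank '[[[0,0,0.5],[0,0,0],1],[[0,0,0],[0,0,0],0.5],[[0,0,0],[0,0,0],0],[[0,0,0],[0,0,0],-1],[[0,0,0],[0,0,0],-1]]'|tail -3
python3 -m crank '[[[0,0,0],[0,0,0],-1],[[0,0,20],[0,0,0],-1],[[0,0,30],[0,0,0],-1],[[0,0,25],[0,0,0],-1],[[20,0,0],[0,0,0],-1]]'|tail -2
python3 -m crank '[[[0,0,0],[0,0,0],-1],[[0,0,0],[0,0,0],-1],[[0,0,0],[0,0,0],-1],[[0,0,0],[0,0,0],-1]]'|head -1
python3 snap.py w14
python3 - <<'E'
from h import *
circ("w14",258,190,.131,38,half=55);circ("w14",258,190,.131,32,half=55,tol=2);circ("w14",258,187,.091,50,half=60,tol=3)
E
```

```text
force: [0.4, 0.2, -0.1]
opening: 0.0554
grasp_force: 0.0
opening: 0.0892
grasp_force: 0.0
time_s: 23.82
w14 [ 0.4745 -0.0075  0.1963] [ 0.    -3.139  0.   ]
w14 xy [450.1  -7.8] dia 41.0 cover 31 px 257.6 179.1
w14 xy [456.8  -6.7] dia 32.0 cover 29 px 259.1 188.1
w14 xy [449.8  -7.2] dia 53.1 cover 31 px 258.5 169.0
```

View pics/w14.png

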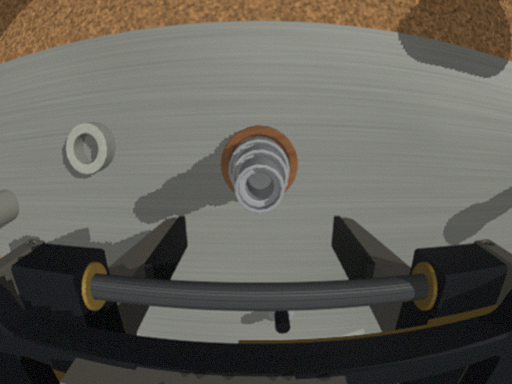

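The small pot is home: mouth at (259,188), inner diameter 32.0 mm at the expected height. The lid is at (283,320), behind the bar. Going to it.

```bash

python3 -m crank '[[[31,4,0],[0,0,0],-1],[[31,5,0],[0,0,0],-1],[[31,5,0],[0,0,0],-1],[[31,5,0],[0,0,0],-1],[[31,4,-20],[0,0,0],-1]]'|head -2
python3 -m crank '[[[32,4,-30],[0,0,0],-1],[[0,0,-30],[0,0,0],-1],[[0,0,0],[0,0,0],-1],[[0,0,0],[0,0,0],-1],[[0,0,0],[0,0,0],-1]]'|head -2
python3 -m crank '[[[0,0,0],[0,0,0],-1],[[0,0,0],[0,0,0],-1],[[0,0,0],[0,0,0],-1]]'|head -2
python3 snap.py w15
python3 - <<'E'
from h import *
f=cv2.imread("pics/w15.png")[140:270,190:330];cv2.imwrite("pics/c15.png",cv2.resize(f,None,fx=4,fy=4))
circ("w15",259,190,.011,36,half=45,tol=2.5);circ("w15",259,205,.045,20,half=45,tol=2)
E
```

```text
time_s: 24.28
tcp_pos: [0.634, 0.0161, 0.1799]
time_s: 24.7
tcp_pos: [0.6608, 0.019, 0.1199]
time_s: 24.95
tcp_pos: [0.6616, 0.0193, 0.1209]
w15 [0.6616 0.0193 0.1209] [0.000e+00 3.139e+00 1.000e-03]
w15 xy [665.6  24.1] dia 38.4 cover 16 px 262.9 198.8
w15 xy [662.6  23.3] dia 19.7 cover 26 px 263.1 206.7
```

View pics/c15.png

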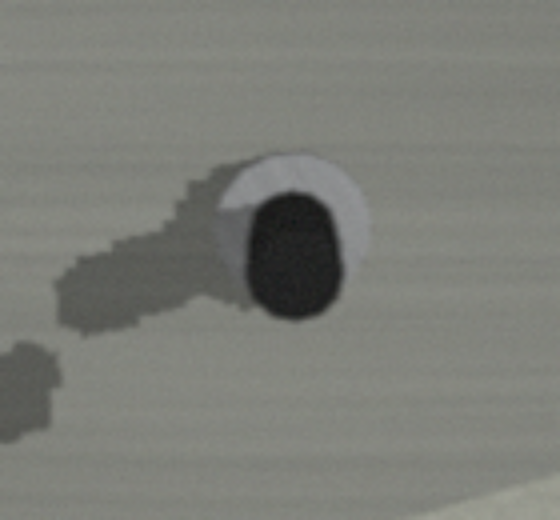

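Flange centre at about (263.6,197.7), knob top centre about (263,207). The lid stands upright.

```bash

python3 - <<'E'
from h import *
o,c=pickle.load(open("w15.pkl","rb"));print(plane(wray(c,o,263.4,197.9),.011),plane(wray(c,o,263.2,207.2),.045))
E
python3 -m crank '[[[1.5,3.2,-15],[0,0,0],-1],[[0,0,-22],[0,0,0],-1],[[0,0,-15],[0,0,0],-1],[[0,0,0],[0,0,0],-1],[[0,0,0],[0,0,0],-1]]' 20|head -2
python3 -m crank '[[[0,0,0],[0,0,0],-1],[[0,0,0],[0,0,0],-1]]' 20|head -2
python3 snap.py w16
```

```text
[0.66438665 0.02404361 0.011     ] [0.66224924 0.02336423 0.045     ]
time_s: 25.42
tcp_pos: [0.6616, 0.0224, 0.0653]
time_s: 25.58
tcp_pos: [0.6634, 0.0225, 0.0678]
w16 [0.6634 0.0225 0.0678] [-0.    3.14  0.  ]
```

```bash

python3 -m crank '[[[0,0.5,-12],[0,0,0],-1],[[0,0,-12],[0,0,0],-1],[[0,0,-5],[0,0,0],-1],[[0,0,0],[0,0,0],-1],[[0,0,0],[0,0,0],-1]]' 20|head -2
python3 -m crank '[[[0,0,0],[0,0,0],-1],[[0,0,0],[0,0,0],1],[[0,0,0],[0,0,0],1],[[0,0,0],[0,0,0],1],[[0,0,0],[0,0,0],1]]' 20|head -2
python3 -m crank '[[[0,0,0],[0,0,0],1],[[0,0,0],[0,0,0],1],[[0,0,0],[0,0,0],1],[[0,0,0],[0,0,0],1],[[0,0,0],[0,0,0],1]]' |tail -2
python3 -m crank '[[[0,0,0],[0,0,0],1],[[0,0,0],[0,0,0],1],[[0,0,0],[0,0,0],1],[[0,0,0],[0,0,0],1],[[0,0,0],[0,0,0],1]]'
python3 snap.py w17
python3 - <<'E'
from h import *
f=cv2.imread("pics/w17.png")[190:300,190:330];cv2.imwrite("pics/c17.png",cv2.resize(f,None,fx=4,fy=4))
E
```

```text
time_s: 26.05
tcp_pos: [0.662, 0.023, 0.037]
time_s: 26.47
tcp_pos: [0.6627, 0.0231, 0.0382]
opening: 0.0341
grasp_force: 0.0
time_s: 27.3
tcp_pos: [0.6625, 0.023, 0.0379]
orientation: [0.0, -3.142, 0.0]
force: [0.2, 0.4, -0.3]
opening: 0.0195
grasp_force: 20.0
w17 [0.6625 0.023  0.0379] [ 0.    -3.142  0.   ]
```

View pics/c17.png

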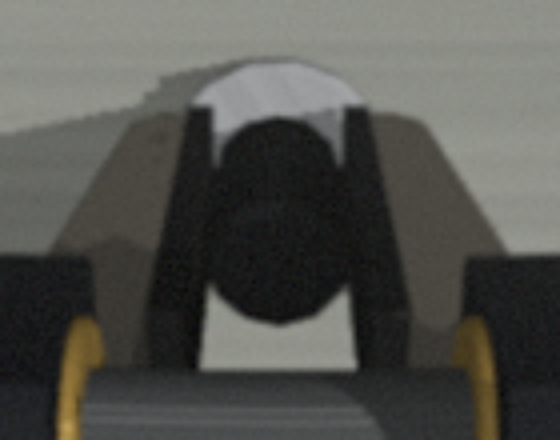

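The lid is gripped, with the flange's near edge at row 205 and the knob's far edge at row 270.8.

```bash

python3 - <<'E'
from h import *
o,c=pickle.load(open("w17.pkl","rb"));print(plane(wray(c,o,259.5,205),.011)+[.018,0,0],plane(wray(c,o,259.8,270.8),.045)-[.01,0,0])
E
python3 -m crank '[[[0,0,15],[0,0,0],1],[[0,0,40],[0,0,0],1],[[0,0,40],[0,0,0],1],[[0,0,40],[0,0,0],1],[[0,0,35],[0,0,0],1]]'|tail -2
python3 -m crank '[[[-29,-4,0],[0,0,0],1],[[-29,-4,0],[0,0,0],1],[[-29,-4,0],[0,0,0],1],[[-29,-4,0],[0,0,0],1],[[-29,-4,0],[0,0,0],1]]'|tail -2
python3 -m crank '[[[-29,-5,0],[0,0,0],1],[[-29,-5,0],[0,0,0],1],[[0,0,0],[0,0,0],1],[[0,0,0],[0,0,0],1],[[0,0,0],[0,0,0],1]]' |tail -2
python3 -m crank '[[[0,0,0],[0,0,0],1],[[0,0,0],[0,0,0],1],[[0,0,0],[0,0,0],1],[[0,0,0],[0,0,0],1]]'
```

```text
[0.66386215 0.02401989 0.011     ] [0.66263142 0.02412841 0.045     ]
opening: 0.0193
grasp_force: 20.0
opening: 0.0191
grasp_force: 20.0
opening: 0.0198
grasp_force: 20.0
time_s: 28.93
tcp_pos: [0.4599, -0.0069, 0.2077]
orientation: [0.0, -3.141, 0.0]
force: [0.0, 0.2, -0.9]
opening: 0.0197
grasp_force: 20.0
```

```bash

python3 -m crank '[[[-3.9,-0.5,-10],[0,0,0],1],[[0,0,-14],[0,0,0],1],[[0,0,-10],[0,0,0],1],[[0,0,0],[0,0,0],1],[[0,0,0],[0,0,0],1]]'|head -2
python3 -m crank '[[[0,0,0],[0,0,0],1],[[0,0,0],[0,0,0],1],[[0,0,0],[0,0,0],1]]'|head -4
python3 snap.py w18
python3 -c "
import cv2
f=cv2.imread('pics/w18.png')[150:290,180:340];cv2.imwrite('pics/c18.png',cv2.resize(f,None,fx=4,fy=4))"
```

```text
time_s: 29.35
tcp_pos: [0.4555, -0.0075, 0.1734]
time_s: 29.6
tcp_pos: [0.4561, -0.0074, 0.1745]
orientation: [-0.0, 3.14, 0.0]
force: [-0.0, -0.5, -0.1]
w18 [ 0.4561 -0.0074  0.1745] [-0.    3.14  0.  ]
```

View pics/c18.png

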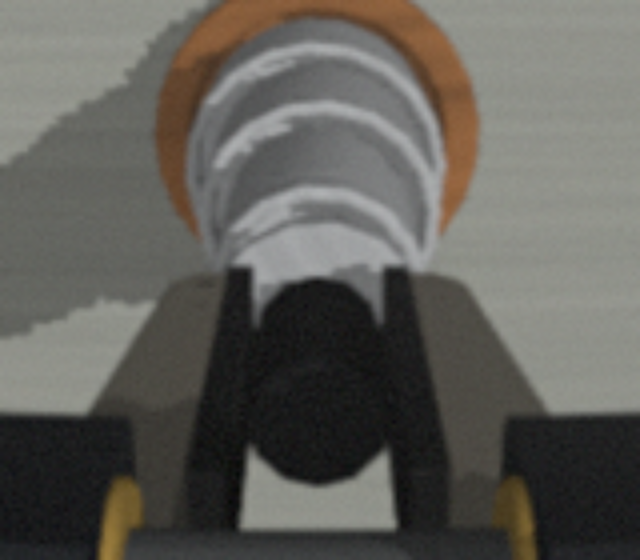

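The lid hangs centred over the small pot, with the flange concentric with the three rims. Lowering it.

```bash

python3 -m crank '[[[0,0,-4],[0,0,0],1],[[0,0,-4],[0,0,0],1],[[0,0,-3],[0,0,0],1],[[0,0,-1],[0,0,0],1],[[0,0,0],[0,0,0],1]]'|head -4
python3 -m crank '[[[0,0,0],[0,0,0],1],[[0,0,-0.6],[0,0,0],1],[[0,0,0],[0,0,0],1]]'|head -4
```

```text
time_s: 30.07
tcp_pos: [0.4556, -0.0075, 0.1618]
orientation: [0.0, -3.141, -0.0]
force: [-0.5, -0.5, -0.6]
time_s: 30.32
tcp_pos: [0.4559, -0.0074, 0.1617]
orientation: [-0.0, 3.141, 0.0]
force: [-1.8, 0.2, 4.3]
```

Seated, with contact at .1617 against .1619 expected. Release, rise and check.

```bash

python3 -m crank '[[[0,0,0.3],[0,0,0],1],[[0,0,0],[0,0,0],0.6],[[0,0,0],[0,0,0],0.2],[[0,0,0],[0,0,0],-1],[[0,0,0],[0,0,0],-1]]'|tail -3
python3 -m crank '[[[0,0,0],[0,0,0],-1],[[0,0,0],[0,0,0],-1],[[0,0,20],[0,0,0],-1],[[0,0,30],[0,0,0],-1],[[0,0,30],[0,0,0],-1]]'|tail -2
python3 -m crank '[[[35,0,20],[0,0,0],-1],[[35,0,0],[0,0,0],-1],[[35,0,0],[0,0,0],-1],[[0,0,0],[0,0,0],-1],[[0,0,0],[0,0,0],-1]]'|head -2
python3 -m crank '[[[0,0,0],[0,0,0],-1],[[0,0,0],[0,0,0],-1],[[0,0,0],[0,0,0],-1],[[0,0,0],[0,0,0],-1]]'|head -2
python3 snap.py w19
python3 - <<'E'
from h import *
s=manip.camera("side")["frame"][110:330,170:400]
w=cv2.imread("pics/w19.png")[0:260,130:390]
cv2.imwrite("pics/f.png",np.hstack([cv2.resize(s,(400,400)),cv2.resize(w,(400,400))]))
E
```

```text
force: [-0.6, -0.2, -0.0]
opening: 0.0372
grasp_force: 0.0
opening: 0.0705
grasp_force: 0.0
time_s: 31.57
tcp_pos: [0.5612, -0.0075, 0.2606]
time_s: 31.9
tcp_pos: [0.56, -0.0075, 0.262]
w19 [ 0.56   -0.0075  0.262 ] [-0.000e+00  3.141e+00  1.000e-03]
```

View pics/f.png

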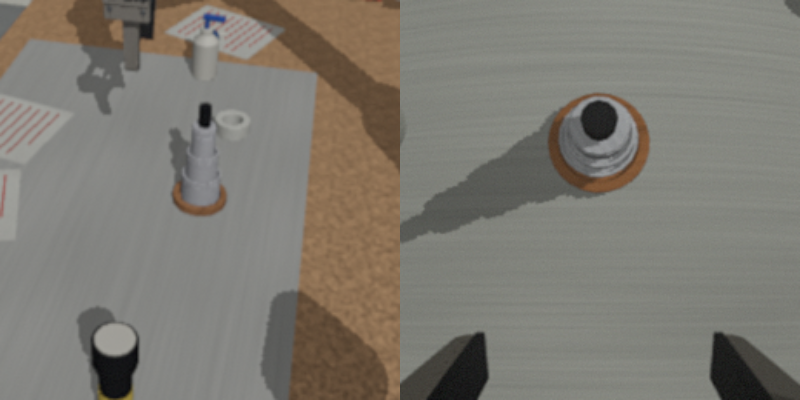

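The side view shows a straight, complete tower with its lid at (205,115). The wrist view shows it concentric and clear of the gripper.

```bash
python3 -c "
from bench import manip
print(manip.job_done())"
```

```text
the job is handed in; nothing more can be done
None
```

The dose tower is built in order on its stand, every piece home and upright in the final pictures, and it stands free with the gripper clear; I handed the job in at about 32 s, and the hand-in call returned no verdict.

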